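# Twist-lock a spool spindle into its sloping stand

### The arm

A 6-joint arm with a two-finger parallel gripper is mounted at the origin on the work surface. World frame = base frame: x ahead of the robot, y to its left, z up, the work surface at z = 0. Lengths are in mm, angles in rad, forces in N, time in s.
With the tool pointing down it reaches from about 325 to 925 mm from the base axis. Payload 3.1 kg.
Tool frame: the origin (TCP) lies between the finger pads; the fingertips stand r.finger_overhang ahead of it and the grasp point (between the pads) lies 5 mm behind it (r.finger_overhang is the distance from the TCP to the fingertips, in mm); y points along the fingers, z is the direction in which the jaws open and shut, and the axes are right-handed (so a half turn about y gives the same grasp; the last joint's range is limited). The gripper opens to 85 mm and grips with 20 to 120 N. Pads are 22 mm wide; open, the fingers measure 114 mm over their backs; the gripper's body (76 mm by 85 mm) begins 54 mm behind the grasp point. The pads swing forward as they close: fully open they stand 13 mm farther back than shut.
Start: joints at [-1.46, 0.217, 1.613, -0, 1.311, -0.112], TCP at [138.121, -609.559, 245.3] pointing down, gripper open.
Joint ranges: [-2.75, 2.75], [-0.78, 2.1], [0.31, 2.55], [-1.13, 4.27], [0.13, 2.63], [-2.58, 2.58]. Speed limits (rad/s): [2.79, 2.79, 3.14, 3.14, 3.14, 3.14].

### API

Orientations are given as a unit quaternion [x, y, z, w].
In Python, from rig import r, camera, get_calibration gives the robot as it stands.
- The arm moves only by the tool servo_tool, never from a script. Its argument "series" is a list of rows, each an object of numbers: "tx", "ty", "tz": the shift along the tool's x, y, z in m; "wx", "wy", "wz": the turn, a rotation vector about the tool's x, y, z in rad. A call has 1 to 8 rows; each row is the pose to reach, as a shift and turn from the pose commanded when the call began, along the tool's axes at that moment; what a row does not reach only later rows make up. A row lasts 1/8 s, in which the tool goes at most 62.5 mm and 10.7 degrees, less where a joint would pass 70% of its speed; a pose out of reach is approached as far as the arm can. A call with a gripper value outside its range is refused whole. "hand" is the finger opening in m, from 0 to 0.0854, set as the call begins (left out, the last holds). The fingers move at their own pace and stop on an object; the grip force is fixed at half the most. Time passes only in rows, so rows that repeat a pose let the fingers close. It gives the time, the measured TCP pose, the force and the opening at its end, in the units of the state.
- r.state(): the state, without advancing time (a new reading comes with each control period).
- camera(name): name is "side" or "top"; returns (picture, depth): 400x640x3 uint8, blue, green, red; 400x640 float32, mm along the optical axis (not along the pixel's ray), 0 where there is no reading.
- get_calibration(name): a dict with "fx", "fy", "cx", "cy" (pixels), "R" (3x3) and "t" (3): a world point X has camera coordinates R X + t. Camera axes: x right, y down, z forward; pixel columns grow to the right and rows downward; lengths in mm; the calibration is good to about 2 mm. A picture is of the moment at which its call begins. get_calibration takes no time and is no camera call.
- r.sign_off(): hands the job in, once; it reports no verdict.
The state is a dict: "time": time; "qpos": joint angles; "qd": joint speeds; "effort": joint torques, N m; "position": TCP position; "tool_rot": TCP orientation; "force": force on the tool from outside, world axes, zero at the start; "ft_torque": the same for the moment, N m; "grip_width": finger opening in mm.
Only numpy, scipy, OpenCV 4.12 (cv2) and the standard library are available. Lean on these libraries where they do the work, as an engineer would, in place of code of your own. Each camera call takes 0.05 s, during which the arm holds its last target. There are 200 camera calls.

### The job

Take the spare spool spindle out of the parking block and fit it to the empty spool stand: pass its T-foot through the slot in the sloping top until the flange sits on the plate, then turn it a quarter turn so that the T-bar stands square across the slot behind the plate and holds the spindle there. Let go of it, and leave the cone adaptor, the scraper and the jar where they are.

Things in the scene. Friction and masses are not known exactly. Their poses are not given: they have to be found in the camera images.
- spindle_wing (a point): Centre of the grip wing at the free end of the loose grey spindle (127 mm long, about 160 g). Wing: 42 mm wide (x) x 14 mm thick (y) x 38 mm tall (z), nothing beside it. z runs along the spindle from T-bar to wing, straight up at the start; the T-bar is parallel to the wing's width (x). It stands in one of the block's pockets, flange on the block, wing centre 138 mm above the table.
- spindle_flange (a point): Same axes; centre of the underside of the spindle's flange, the face that must sit on the plate, 93 mm below the wing's centre along the spindle. Flange 64 mm diameter x 8 mm; above it the round barrel, 44 mm diameter x 66 mm, then the wing; below it the neck and T-bar. In the pocket it has 2 mm of play sideways.
- spindle_foot (a point): Same axes; nose (lowest point) of the T-bar, 16.5 mm below the flange's underside. T-bar 46 mm long (x) x 11 mm wide (y) x 10.5 mm deep, rounded nose, flat upper side that bears on the back of the plate. Between it and the flange is a neck 11 mm diameter x 6 mm. The T-bar can be turned either way and either way round.
- slot (a point): Centre of the empty stand's slot, on the upper face of its sloping plate, 102 mm above the table. z: the plate's outward normal, leaning 35 degrees from vertical towards the robot; y: along the slot (level); x: up the slope. Slot 52 mm (y) x 15 mm (x) through a plate 4 mm thick, 130 mm (x) by 120 mm (y): the locked spindle has 2 mm of play. White bent sheet steel, fixed.
- stand_used: The other, identical stand on the same dark wooden board (230 x 400 x 18 mm), 200 mm beside the empty one (either side), with a spindle already locked in it that carries a cardboard spool 160 mm diameter x 52 mm on its sloping top; its wing reaches about 198 mm above the table. Origin under the middle of the stand, on the board's top face. Fixed.
- block: Black parking block, 190 mm (its x) x 95 mm (y) x 45 mm high, fixed to the table to the left or right of the stands; origin at the centre of its underside. Two round pockets 52 mm wide, 47.5 mm either side of the centre along x: one holds the spindle, the other the cone adaptor.
- adaptor_mid (a point): Middle of the grey cone-shaped hub adaptor in the block's other pocket (flange 64 mm diameter, 45 mm tall above the block, no wing). Bystander.
- scraper: Print scraper with a wooden handle, 170 mm long, origin at the middle of its underside, lying in the black tool tray (210 x 130 x 30 mm) on the side away from the block. Bystander.
- jar_mid (a point): Middle of a small jar with a steel cap (42 mm diameter, 50 mm tall) in the same tray. Bystander.
There are look-alikes about, which are no part of the job. What is shaped like the part that bears spindle_wing but purple is not meant.

How it is judged (in metres and radians):
On the way:
1. the T-foot is through the slot, T-bar along the slot, with the flange within 5 mm of the plate (z of spindle_flange in the frame of slot between -0.004 and 0.005 m and distance between spindle_flange and slot below 0.025 m and angle between the x axis of spindle_flange and the y axis of slot, either way round below 0.6 rad and angle between the z axis of spindle_flange and the z axis of slot, either way round below 0.15 rad), for 0.1 s.
At the end, for the whole second after the job is handed in: The spindle's flange sits on the empty stand's plate (within 5 mm) at the slot, the spindle square to the plate within 7 degrees, its T-bar behind the plate and turned square across the slot within 20 degrees (z of spindle_flange in the frame of slot between -0.004 and 0.005 m and distance between spindle_flange and slot below 0.025 m and angle between the x axis of spindle_flange and the y axis of slot, either way round above 1.22 rad and angle between the z axis of spindle_flange and the z axis of slot, either way round below 0.12 rad); the robot touches nothing.
It fails at once if the cone adaptor is disturbed by more than 30 mm (distance of adaptor_mid from where it was at the start of the episode above 0.03 m).
It fails at once if the scraper is disturbed by more than 30 mm (distance of scraper from where it was at the start of the episode above 0.03 m).
It fails at once if the jar is disturbed by more than 30 mm (distance of jar_mid from where it was at the start of the episode above 0.03 m).
It also fails if it takes over 54 s, if anything falls off the work surface, if the arm or the gripper's body presses on something with over 40 N, if the wrist force passes 120 N, or if a joint passes its speed limit or range.

## Working session

There is one attempt and no reset: what is moved stays moved. The work goes in short steps, Python scripts to look and compute and a tool call to move; the robot and the scene stay as the last step left them, time stands still between calls to the robot, and variables do not carry over. Pictures are saved under pics/ and viewed, about 8 in all and at most 12, crops included, and the job is handed in when it is done.

Besides the shell and the picture viewer there is one more tool, called after ">>>" as name(argument=value, ...), one argument or row to a line, values as JSON. servo_tool: Moves the arm, as the interface text tells. Its arguments: {"type":"object","properties":{"series":{"type":"array","items":{"type":"object","properties":{"tx":{"type":"number"},"ty":{"type":"number"},"tz":{"type":"number"},"wx":{"type":"number"},"wy":{"type":"number"},"wz":{"type":"number"}}}},"hand":{"type":"number"}},"required":["series"]}

```bash
ls; mkdir -p pics
python3 - <<'E'
from rig import r,camera,get_calibration
import cv2,numpy as np
np.set_printoptions(suppress=True,precision=4)
for n in("side","top"):
    p,d=camera(n); np.savez(f"{n}0.npz",p=p,d=d); cv2.imwrite(f"pics/{n}0.png",p)
    print(n,get_calibration(n))
print(r.state(), r.finger_overhang)
E
```

```text
pics
side {'fx': 415.39232270590287, 'fy': 415.39232270590287, 'cx': 324.3061266777699, 'cy': 198.49638901802032, 'R': array([[-0.9984, -0.0545,  0.015 ],
       [-0.0444,  0.5918, -0.8048],
       [ 0.035 , -0.8042, -0.5933]]), 't': array([ 471.4798,   97.8997, 1038.1045])}
top {'fx': 406.98746536352644, 'fy': 406.98746536352644, 'cx': 317.046124477925, 'cy': 192.9030121486568, 'R': array([[ 0.0459, -0.9989, -0.0002],
       [-0.9788, -0.0449, -0.2   ],
       [ 0.1998,  0.0093, -0.9798]]), 't': array([-20.5301, 496.4193, 972.2456])}
{'time': 0.1, 'qpos': array([-1.4602,  0.2177,  1.6148, -0.    ,  1.3113, -0.1122]), 'qd': array([ 0.0011, -0.002 , -0.0047,  0.0024, -0.0007,  0.0017]), 'effort': array([ -0.0006, -39.8075, -30.4969,  -0.0002,   0.0042,   0.    ]), 'position': array([ 138.0104, -608.8389,  244.0799]), 'tool_rot': array([-0.0786,  0.7035, -0.7019,  0.0786]), 'force': array([-0.3177,  0.8002,  0.1884]), 'ft_torque': array([-0.0057, -0.0827,  0.0407]), 'grip_width': 85.62238628021164} 14.0
```

View pics/top0.png

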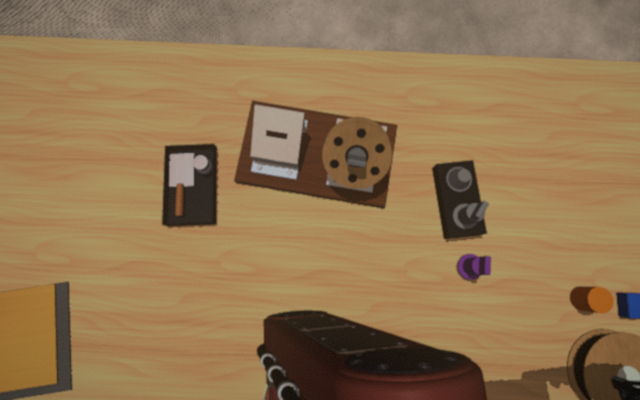

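View pics/side0.png

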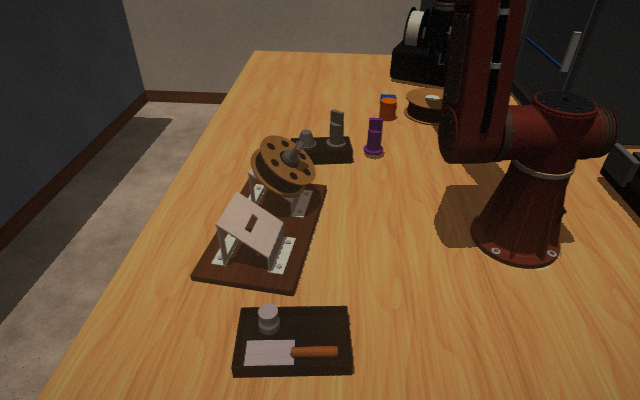

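Candidates for the spindle are the grey one in the block's near pocket (top 470,213; side 337,128) and the purple one standing on the table (top 474,267; side 375,137). The task excludes purple, so the grey one is meant. The cone adaptor is at top (459,179), and the empty stand's slot is at top (277,134). I'll confirm with one crop and measure.

```bash
cat > h.py <<'E'
import numpy as np,cv2
from rig import r,camera,get_calibration
np.set_printoptions(suppress=True,precision=3)
def cloud(n,d):
    c=get_calibration(n); v,u=np.mgrid[:400,:640]
    P=np.dstack([(u-c['cx'])/c['fx']*d,(v-c['cy'])/c['fy']*d,d])-c['t']
    return P@c['R']
def ray(n,u,v):
    c=get_calibration(n); return -c['R'].T@c['t'], c['R'].T@np.array([(u-c['cx'])/c['fx'],(v-c['cy'])/c['fy'],1])
def onplane(n,u,v,p0,nrm):
    o,d=ray(n,u,v); return o+d*((p0-o)@nrm)/(d@nrm)
def proj(n,X):
    c=get_calibration(n); q=c['R']@X+c['t']; return c['fx']*q[0]/q[2]+c['cx'],c['fy']*q[1]/q[2]+c['cy']
E
python3 - <<'E'
from h import *
T=np.load('top0.npz');S=np.load('side0.npz')
a=cv2.resize(T['p'][150:250,425:505],None,fx=4.5,fy=4.5,interpolation=2)[:450]
b=cv2.resize(S['p'][95:170,285:360],None,fx=5,fy=6,interpolation=2)
cv2.imwrite('pics/crop1.png',np.hstack([a,b]))
for n,D in(('top',T),('side',S)):
    P=cloud(n,D['d']); 
    hsv=cv2.cvtColor(D['p'],cv2.COLOR_BGR2HSV)
    # table check
    x=(P[...,0]>350)&(P[...,0]<900)&(abs(P[...,2])<15)&(D['d']>0)
    print(n,'table z',np.median(P[...,2][x]),P[...,2][x].std())
    # wing points: block region
    reg=np.zeros((400,640),bool)
    if n=='top': reg[190:245,445:495]=1
    else: reg[105:150,325:350]=1
    m=reg&(P[...,2]>120)&(D['d']>0)&(hsv[...,1]<70)
    Q=P[m]; print('wing n',len(Q),Q.min(0),Q.max(0),np.median(Q,0))
    if len(Q)>5:
        top=Q[Q[:,2]>150]; print('top face',len(top),cv2.minAreaRect(top[:,:2].astype(np.float32)) if len(top)>3 else '')
    blk=np.zeros((400,640),bool)
    # block top
    if n=='top': blk[155:245,428:492]=1
    else: blk[130:170,290:356]=1
    m=blk&(abs(P[...,2]-45)<5)&(hsv[...,2]<70); Q=P[m]
    print('block',len(Q),np.median(Q,0),cv2.minAreaRect(Q[:,:2].astype(np.float32)))
    # plate
    pl=np.zeros((400,640),bool)
    if n=='top': pl[104:165,245:308]=1
    else: pl[192:258,215:285]=1
    m=pl&(hsv[...,1]<60)&(hsv[...,2]>110)&(P[...,2]>55)&(P[...,2]<160); Q=P[m]
    c0=Q.mean(0);
    for k in range(4):
        c0=Q.mean(0); nn=np.linalg.svd(Q-c0,full_matrices=False)[2][2]; e=abs((Q-c0)@nn); Q=Q[e<max(2*e.std(),2)]
    nn*=np.sign(nn[2]); print('plate',len(Q),c0,nn,np.degrees(np.arccos(nn[2])),'yaw',np.degrees(np.arctan2(-nn[1],-nn[0])),e.std())
    sl=pl&(hsv[...,2]<100)
    k=cv2.connectedComponentsWithStats(sl.astype(np.uint8))
    print(k[2][:8],k[3][:8])
E
```

```text
top table z 1.1363226126328894 2.277154771032398
wing n 224 [ 435.452 -386.345  120.003] [ 475.316 -346.753  161.692] [ 455.127 -362.568  150.64 ]
top face 113 ((455.053466796875, -366.6283264160156), (14.113507270812988, 39.17559814453125), 60.78988265991211)
block 1507 [ 501.789 -347.233   46.323] ((501.5055847167969, -359.33953857421875), (187.34251403808594, 94.0516586303711), 8.961028099060059)
plate 1761 [629.486 107.158 103.776] [-0.568  0.075  0.82 ] 34.96304149684892 yaw -7.527575980942955 0.5564120827698249
[[     0      0    640    400 255067]
 [   245    104     50     61    419]
 [   259    104     49     16    120]
 [   297    124     11     41    296]
 [   267    131     20      8     98]] [[319.656 199.717]
 [254.878 145.575]
 [288.775 108.95 ]
 [303.466 147.544]
 [276.306 134.286]]
side table z 0.14525071061035058 2.5480458626176925
wing n 29 [ 440.72  -372.776  120.471] [ 474.526 -340.894  159.318] [ 455.858 -360.608  156.008]
top face 23 ((456.60589599609375, -364.1933898925781), (12.150986671447754, 39.69319534301758), 61.67381286621094)
block 480 [ 492.486 -337.329   44.847] ((502.75506591796875, -356.218994140625), (186.64407348632812, 103.9522705078125), 9.151154518127441)
plate 318 [616.362 116.637  93.731] [-0.57   0.073  0.818] 35.07573506810126 yaw -7.344852837601872 0.500219682519995
[[     0      0    640    400 254283]
 [   241    192     44     66    899]
 [   245    214     13     19    110]
 [   215    225     53     33    708]] [[319.934 199.308]
 [272.333 213.525]
 [250.936 223.009]
 [234.274 246.859]]
```

View pics/crop1.png

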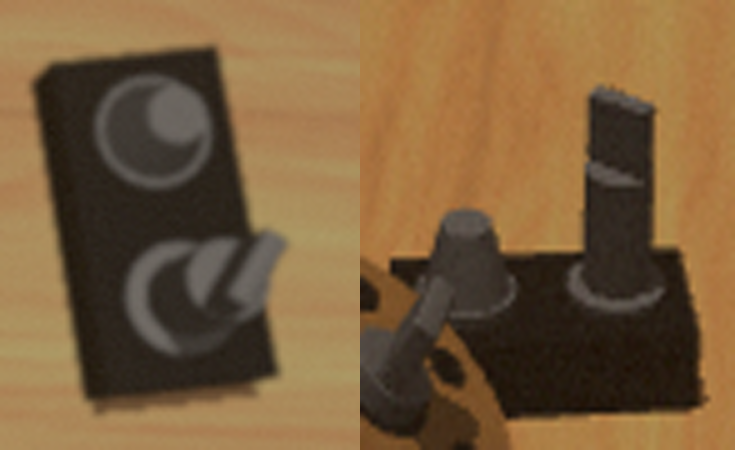

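The crop confirms it: the left half shows the grey spindle, flange on the block, with its wing toward the lower right (crop 260,270), beside the cone adaptor at the top. The right half shows the same two pieces from the side. Next I'll work out the slot frame and how the wrist joints relate to the tool orientation.

Run:
```python
from h import *
from scipy.spatial.transform import Rotation as Ro
T=np.load('top0.npz');S=np.load('side0.npz')
for n,D,box,c0 in(('top',T,(128,142,262,292),[629.486,107.158,103.776]),('side',S,(210,236,240,262),[616.362,116.637,93.731])):
    g=D['p'].max(2); v0,v1,u0,u1=box; w=g[v0:v1,u0:u1].astype(float)
    m=(w<110).astype(np.uint8); k=cv2.connectedComponentsWithStats(m); i=1+k[2][1:,4].argmax(); c=k[3][i]+[u0,v0]
    nn=np.array([-.569,.074,.819]); nn/=np.linalg.norm(nn)
    p=onplane(n,*c,np.array(c0),nn); print(n,'slot',c,p)
    uv=np.argwhere(k[1]==i); Q=np.array([onplane(n,b+u0,a+v0,np.array(c0),nn) for a,b in uv])
    ys=np.cross(nn,[np.sqrt(1-0),0,0]); 
    yw=np.array([-nn[1],nn[0],0]);yw/=-np.linalg.norm(yw)  # level
    xw=np.cross(yw,nn)
    L=np.c_[(Q-p)@xw,(Q-p)@yw]; print('extent x,y',L.min(0),L.max(0),'mid',(L.min(0)+L.max(0))/2,'axes',xw,yw, 'pca',np.linalg.eigh(np.cov(L.T))[1][:,1])
    # plate outline centre along y: white plate extents
    P=cloud(n,D['d']); hs=cv2.cvtColor(D['p'],cv2.COLOR_BGR2HSV)
    m=(abs((P-np.array(c0))@nn)<3)&(hs[...,2]>110)&(hs[...,1]<60)&(np.linalg.norm(P-p,axis=2)<100)
    L=np.c_[(P[m]-p)@xw,(P[m]-p)@yw]; q=np.percentile(L,[.5,99.5],axis=0); print('plate ext',q, 'mid',q.mean(0))
s=r.state(); R=Ro.from_quat(s['tool_rot']).as_matrix(); print(R)
# remove q1: 
print(Ro.from_euler('z',-s['qpos'][0]).as_matrix()@R)
```

```text
top slot [276.32  134.388] [627.896 108.247 102.573]
extent x,y [ -6.302 -24.455] [ 6.279 25.501] mid [-0.011  0.523] axes [ 0.812 -0.106  0.574] [ 0.129  0.992 -0.   ] pca [-0.002  1.   ]
plate ext [[-65.742 -59.705]
 [ 64.534  58.936]] mid [-0.604 -0.385]
side slot [250.991 222.886] [628.481 111.473 102.617]
extent x,y [ -7.092 -27.224] [ 7.443 24.975] mid [ 0.175 -1.125] axes [ 0.812 -0.106  0.574] [ 0.129  0.992 -0.   ] pca [-0.017  1.   ]
plate ext [[-64.557 -57.88 ]
 [ 61.77   56.85 ]] mid [-1.394 -0.515]
[[-0.975 -0.     0.221]
 [-0.221  0.002 -0.975]
 [-0.    -1.    -0.002]]
[[ 0.112 -0.002  0.994]
 [-0.994 -0.     0.112]
 [-0.    -1.    -0.002]]
```

```bash
cat >> h.py <<'E'
import json
from scipy.spatial.transform import Rotation as Ro
def save(p,R): json.dump([list(map(float,p)),np.array(R).tolist()],open('cmd.json','w'))
def load(): p,R=json.load(open('cmd.json')); return np.array(p),np.array(R)
def plan(p,R,upd=True):
    "row from commanded pose to (p,R); records the rounded result as commanded"
    p0,R0=load(); t=np.round(R0.T@(np.array(p)-p0)/1e3,4); w=np.round(Ro.from_matrix(R0.T@R).as_rotvec(),3)
    print(dict(zip('tx ty tz wx wy wz'.split(),map(float,[*t,*w]))))
    if upd: save(p0+R0@t*1e3,R0@Ro.from_rotvec(w).as_matrix())
def frame(y,z):
    y=np.array(y,float);y/=np.linalg.norm(y);z=np.array(z,float);z-=y*(y@z);z/=np.linalg.norm(z);return np.c_[np.cross(y,z),y,z]
nrm=np.array([-.569,.074,.819]);nrm/=np.linalg.norm(nrm); ys=np.array([.129,.992,0]);ys/=np.linalg.norm(ys);xs=np.cross(ys,nrm)
a=np.radians(-119); RG=frame([0,0,-1],[np.cos(a),np.sin(a),0])   # grasp
RI=frame(-nrm,xs)   # insertion, jaws up the slope
RF=frame(-nrm,ys)   # locked
slot=np.array([628.2,109.5,102])
E
python3 - <<'E'
from h import *
save([138.12,-609.56,245.3],frame([0,0,-1],[.2205,-.9754,0]))
plan([455.8,-365.4,230],RG)
E
```

```text
{'tx': -0.3637, 'ty': 0.0153, 'tz': -0.1681, 'wx': 0.0, 'wy': 0.728, 'wz': 0.0}
```

>>> servo_tool(
  series=[
    {"tx":-0.3637,"ty":0.0153,"tz":-0.1681,"wy":0.728},
    {"tx":-0.3637,"ty":0.0153,"tz":-0.1681,"wy":0.728},
    {"tx":-0.3637,"ty":0.0153,"tz":-0.1681,"wy":0.728},
    {"tx":-0.3637,"ty":0.0153,"tz":-0.1681,"wy":0.728},
    {"tx":-0.3637,"ty":0.0153,"tz":-0.1681,"wy":0.728},
    {"tx":-0.3637,"ty":0.0153,"tz":-0.1681,"wy":0.728},
    {"tx":-0.3637,"ty":0.0153,"tz":-0.1681,"wy":0.728},
    {"tx":-0.3637,"ty":0.0153,"tz":-0.1681,"wy":0.728},
  ],
  hand=0.045,
)

```text
invalid input at $.series[0]: expected keys tx, ty, tz, wx, wy, wz
```

>>> servo_tool(
  series=[
    {"tx":-0.3637,"ty":0.0153,"tz":-0.1681,"wx":0,"wy":0.728,"wz":0},
    {"tx":-0.3637,"ty":0.0153,"tz":-0.1681,"wx":0,"wy":0.728,"wz":0},
    {"tx":-0.3637,"ty":0.0153,"tz":-0.1681,"wx":0,"wy":0.728,"wz":0},
    {"tx":-0.3637,"ty":0.0153,"tz":-0.1681,"wx":0,"wy":0.728,"wz":0},
    {"tx":-0.3637,"ty":0.0153,"tz":-0.1681,"wx":0,"wy":0.728,"wz":0},
    {"tx":-0.3637,"ty":0.0153,"tz":-0.1681,"wx":0,"wy":0.728,"wz":0},
    {"tx":-0.3637,"ty":0.0153,"tz":-0.1681,"wx":0,"wy":0.728,"wz":0},
    {"tx":-0.3637,"ty":0.0153,"tz":-0.1681,"wx":0,"wy":0.728,"wz":0},
  ],
  hand=0.045,
)

```text
time: 1.1
position: [457.1, -363.0, 229.2]
tool_rot: [0.175, 0.685, -0.685, -0.176]
force: [-0.3, -0.6, -0.6]
grip_width: 45.6
```

>>> servo_tool(
  series=[
    {"tx":0,"ty":0.03,"tz":0,"wx":0,"wy":0,"wz":0},
    {"tx":0,"ty":0.05,"tz":0,"wx":0,"wy":0,"wz":0},
    {"tx":0,"ty":0.07,"tz":0,"wx":0,"wy":0,"wz":0},
    {"tx":0,"ty":0.08,"tz":0,"wx":0,"wy":0,"wz":0},
    {"tx":0,"ty":0.088,"tz":0,"wx":0,"wy":0,"wz":0},
    {"tx":0,"ty":0.088,"tz":0,"wx":0,"wy":0,"wz":0},
  ],
)

```text
time: 1.85
position: [455.5, -365.2, 141.6]
tool_rot: [0.177, 0.685, -0.685, -0.177]
force: [-0.2, 0.7, 0.7]
grip_width: 45.3
```

Run:
```python
from h import *
plan([455.8,-365.4,142],RG)
s=r.state();print(s['qpos'],s['position'],s['force'])
p,d=camera('top');q,_=camera('side');np.savez('a1.npz',p=p,d=d)
print(proj('top',np.array([455,-365,138])),proj('side',np.array([455,-365,138])))
cv2.imwrite('pics/g1.png',np.hstack([cv2.resize(p[140:260,410:530],None,fx=3.3,fy=3.3),cv2.resize(q[60:180,280:400],None,fx=3.3,fy=3.3)]))
```

```text
{'tx': 0.0, 'ty': 0.088, 'tz': -0.0, 'wx': 0.0, 'wy': 0.0, 'wz': 0.0}
[-0.796  0.24   1.793 -0.     1.109  1.28 ] [ 455.522 -365.228  141.633] [-0.239  0.681  0.671]
(np.float64(477.6902704882946), np.float64(210.45259796492508)) (np.float64(337.15497766334613), np.float64(116.65201720537087))
```

View pics/g1.png

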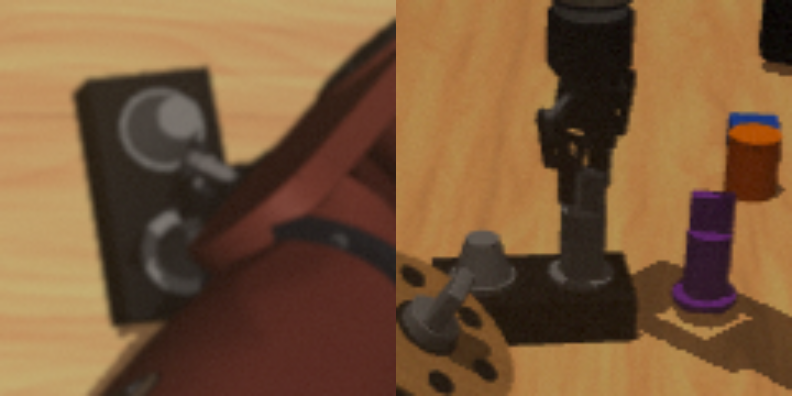

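The view shows the fingers straddling the grey wing (right half, 585,190), with the adaptor clear and no contact force. I'll close the jaws.

>>> servo_tool(
  series=[
    {"tx":0,"ty":0,"tz":0,"wx":0,"wy":0,"wz":0},
    {"tx":0,"ty":0,"tz":0,"wx":0,"wy":0,"wz":0},
    {"tx":0,"ty":0,"tz":0,"wx":0,"wy":0,"wz":0},
    {"tx":0,"ty":0,"tz":0,"wx":0,"wy":0,"wz":0},
    {"tx":0,"ty":0,"tz":0,"wx":0,"wy":0,"wz":0},
    {"tx":0,"ty":0,"tz":0,"wx":0,"wy":0,"wz":0},
  ],
  hand=0.0,
)

```text
time: 2.7
position: [456.0, -365.7, 142.6]
tool_rot: [-0.177, -0.684, 0.685, 0.176]
force: [-0.1, -1.5, 3.5]
grip_width: 13.0
```

Run:
```python
from h import *
s=r.state();print(s['qpos'],s['position'],s['force'],s['ft_torque'])
plan([455.8,-365.4,232],RG)
```

```text
[-0.796  0.239  1.792 -0.     1.109  1.28 ] [ 456.007 -365.709  142.648] [-0.1   -1.466  3.544] [-0.083  0.016  0.003]
{'tx': 0.0, 'ty': -0.09, 'tz': -0.0, 'wx': 0.0, 'wy': 0.0, 'wz': 0.0}
```

>>> servo_tool(
  series=[
    {"tx":0,"ty":-0.02,"tz":0,"wx":0,"wy":0,"wz":0},
    {"tx":0,"ty":-0.05,"tz":0,"wx":0,"wy":0,"wz":0},
    {"tx":0,"ty":-0.08,"tz":0,"wx":0,"wy":0,"wz":0},
    {"tx":0,"ty":-0.09,"tz":0,"wx":0,"wy":0,"wz":0},
    {"tx":0,"ty":-0.09,"tz":0,"wx":0,"wy":0,"wz":0},
  ],
)

```text
time: 3.32
position: [455.8, -365.2, 232.5]
tool_rot: [-0.177, -0.685, 0.685, 0.176]
force: [0.4, 0.6, -1.7]
grip_width: 13.1
```

Run:
```python
from h import *
s=r.state();print(s['qpos'],s['position'],s['force'],s['ft_torque'])
# waypoint 1: half way turned, tool still mostly down, then pre-insertion
Rm=RG@Ro.from_rotvec(0.5*Ro.from_matrix(RG.T@RI).as_rotvec()).as_matrix()
print(Ro.from_matrix(RG.T@RI).as_rotvec())
plan([400,-80,290],Rm)
plan(slot+nrm*190,RI); print(load()[0])
```

```text
[-0.796  0.141  1.725  0.     1.274  1.28 ] [ 455.766 -365.198  232.468] [ 0.445  0.636 -1.659] [-0.009  0.046  0.043]
[ 0.403 -1.878  0.592]
{'tx': 0.1871, 'ty': -0.058, 'tz': -0.2227, 'wx': 0.201, 'wy': -0.939, 'wz': 0.296}
{'tx': -0.1911, 'ty': 0.0229, 'tz': -0.1408, 'wx': 0.202, 'wy': -0.939, 'wz': 0.296}
[520.071 123.535 257.647]
```

>>> servo_tool(
  series=[
    {"tx":0.0267,"ty":-0.0083,"tz":-0.0318,"wx":0.029,"wy":-0.134,"wz":0.042},
    {"tx":0.0535,"ty":-0.0166,"tz":-0.0636,"wx":0.057,"wy":-0.268,"wz":0.085},
    {"tx":0.0802,"ty":-0.0249,"tz":-0.0954,"wx":0.086,"wy":-0.402,"wz":0.127},
    {"tx":0.1069,"ty":-0.0331,"tz":-0.1273,"wx":0.115,"wy":-0.537,"wz":0.169},
    {"tx":0.1336,"ty":-0.0414,"tz":-0.1591,"wx":0.144,"wy":-0.671,"wz":0.211},
    {"tx":0.1604,"ty":-0.0497,"tz":-0.1909,"wx":0.172,"wy":-0.805,"wz":0.254},
    {"tx":0.1871,"ty":-0.058,"tz":-0.2227,"wx":0.201,"wy":-0.939,"wz":0.296},
    {"tx":0.1871,"ty":-0.058,"tz":-0.2227,"wx":0.201,"wy":-0.939,"wz":0.296},
  ],
)

```text
time: 4.32
position: [398.1, -77.1, 288.1]
tool_rot: [0.075, -0.589, 0.77, -0.234]
force: [0.0, -0.8, -1.8]
grip_width: 13.2
```

>>> servo_tool(
  series=[
    {"tx":-0.0273,"ty":0.0033,"tz":-0.0201,"wx":0.029,"wy":-0.134,"wz":0.042},
    {"tx":-0.0546,"ty":0.0065,"tz":-0.0402,"wx":0.058,"wy":-0.268,"wz":0.085},
    {"tx":-0.0819,"ty":0.0098,"tz":-0.0603,"wx":0.087,"wy":-0.402,"wz":0.127},
    {"tx":-0.1092,"ty":0.0131,"tz":-0.0805,"wx":0.115,"wy":-0.537,"wz":0.169},
    {"tx":-0.1365,"ty":0.0164,"tz":-0.1006,"wx":0.144,"wy":-0.671,"wz":0.211},
    {"tx":-0.1638,"ty":0.0196,"tz":-0.1207,"wx":0.173,"wy":-0.805,"wz":0.254},
    {"tx":-0.1911,"ty":0.0229,"tz":-0.1408,"wx":0.202,"wy":-0.939,"wz":0.296},
    {"tx":-0.1911,"ty":0.0229,"tz":-0.1408,"wx":0.202,"wy":-0.939,"wz":0.296},
  ],
)

```text
time: 5.32
position: [518.9, 123.7, 254.3]
tool_rot: [0.307, -0.348, 0.666, -0.584]
force: [-0.0, 0.2, -1.8]
grip_width: 13.2
```

Run:
```python
from h import *
for k in range(3):
    p,d=camera('side');q,e=camera('top')
s=r.state();print(s['qpos'],s['position'],s['force'],s['ft_torque'],load()[0])
print(Ro.from_matrix(load()[1].T@Ro.from_quat(s['tool_rot']).as_matrix()).as_rotvec())
np.savez('i1.npz',p=p,d=d,q=q,e=e)
cv2.imwrite('pics/i1.png',np.hstack([cv2.resize(q[80:230,230:380],None,fx=2.66,fy=2.66),cv2.resize(p[120:270,190:340],None,fx=2.66,fy=2.66)]))
```

```text
[ 0.203 -0.299  2.189 -0.3    0.69   0.511] [519.649 122.863 257.636] [-0.274  0.203 -1.878] [0.063 0.531 0.022] [520.071 123.535 257.647]
[-0.     0.001 -0.001]
```

View pics/i1.png

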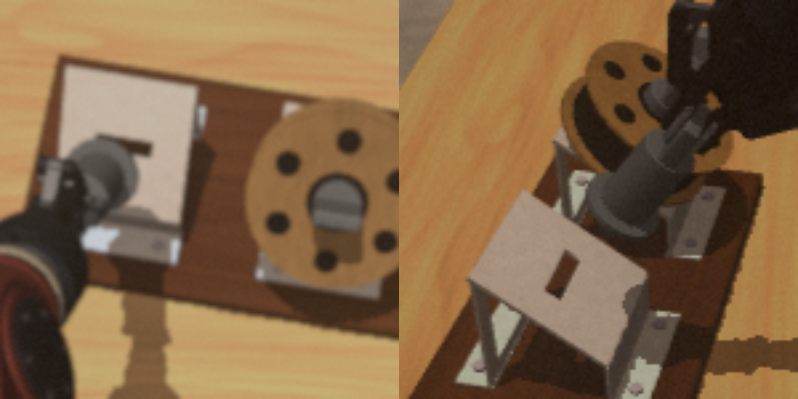

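Both views show the spindle held square over the empty plate, with the flange at crop (105,170) left and (625,205) right, and the slot clear below it. I'll fit the barrel cylinder to depth in each view and compare it with that view's own slot estimate.

Run:
```python
from h import *
from scipy.optimize import least_squares
D=np.load('i1.npz'); s=r.state(); tcp=s['position']; R=Ro.from_quat(s['tool_rot']).as_matrix()
sl={'side':np.array([628.5,110.9,102.6]),'top':np.array([627.9,108.5,102.6])}
for n,pk,dk in(('side','p','d'),('top','q','e')):
    P=cloud(n,D[dk]); L=(P-tcp)@R   # tool coordinates: x lateral,y along,z jaw
    hs=cv2.cvtColor(D[pk],cv2.COLOR_BGR2HSV)
    m=(L[...,1]>26)&(L[...,1]<84)&(np.hypot(L[...,0],L[...,2])<29)&(hs[...,1]<80)
    Q=L[m]; 
    f=least_squares(lambda a:np.hypot(Q[:,0]-a[0]-a[2]*(Q[:,1]-55),Q[:,2]-a[1]-a[3]*(Q[:,1]-55))-22,[0,0,0,0],loss='soft_l1')
    print(n,len(Q),'axis at y=55 (x,z), slopes',f.x,'rms',np.sqrt((f.fun**2).mean()))
    m=(np.hypot(L[...,0],L[...,2])<30)&(np.hypot(L[...,0],L[...,2])>25)&(L[...,1]>75)&(L[...,1]<115)&(hs[...,1]<80)
    print(' flange y',np.percentile(L[m][:,1],[5,25,50,75,95]),'edge max y',np.percentile(L[(np.hypot(L[...,0],L[...,2])<34)&(L[...,1]>60)&(L[...,1]<130)&(hs[...,1]<80)][:,1],[98,100]))
    # flange rim silhouette
    print(' slot in tool frame',(sl[n]-tcp)@R)
```

```text
side 383 axis at y=55 (x,z), slopes [-1.33  -0.906 -0.004 -0.001] rms 0.9369148302078223
 flange y [88.27  89.345 89.899 90.525 91.382] edge max y [ 96.078 108.832]
 slot in tool frame [ -2.306 189.795   0.706]
top 173 axis at y=55 (x,z), slopes [-0.257  0.946  0.007  0.004] rms 0.7523644257612275
 flange y [87.129 88.325 89.557 90.487 92.048] edge max y [94.06  96.681]
 slot in tool frame [  0.152 189.633   0.474]
```

>>> servo_tool(
  series=[
    {"tx":-0.0003,"ty":0.02,"tz":0.0005,"wx":0,"wy":0,"wz":0},
    {"tx":-0.0003,"ty":0.04,"tz":0.0005,"wx":0,"wy":0,"wz":0},
    {"tx":-0.0003,"ty":0.055,"tz":0.0005,"wx":0,"wy":0,"wz":0},
    {"tx":-0.0003,"ty":0.065,"tz":0.0005,"wx":0,"wy":0,"wz":0},
    {"tx":-0.0003,"ty":0.07,"tz":0.0005,"wx":0,"wy":0,"wz":0},
    {"tx":-0.0003,"ty":0.07,"tz":0.0005,"wx":0,"wy":0,"wz":0},
    {"tx":-0.0003,"ty":0.07,"tz":0.0005,"wx":0,"wy":0,"wz":0},
    {"tx":-0.0003,"ty":0.07,"tz":0.0005,"wx":0,"wy":0,"wz":0},
  ],
)

```text
time: 6.62
position: [560.2, 119.0, 201.3]
tool_rot: [0.304, -0.346, 0.666, -0.586]
force: [-0.2, -1.1, -2.7]
grip_width: 12.9
```

Run:
```python
from h import *
p0,R0=load(); save(p0+R0@[-.3,70,.5],R0)
for k in range(2): p,d=camera('side');q,e=camera('top')
s=r.state();print(s['qpos'],s['position'],load()[0],s['force'],s['ft_torque'])
R=Ro.from_quat(s['tool_rot']).as_matrix()
for n in sl if 'sl' in globals() else []: pass
print('slot rel',(slot-s['position'])@R)
cv2.imwrite('pics/i2.png',np.hstack([cv2.resize(q[100:180,240:320],None,fx=5,fy=5,interpolation=2),cv2.resize(p[180:260,215:295],None,fx=5,fy=5,interpolation=2)]))
```

```text
[ 0.174 -0.126  2.165 -0.34   0.538  0.545] [560.037 118.894 200.858] [560.361 118.603 200.614] [ 0.663  0.946 -2.221] [0.12  0.489 0.02 ]
slot rel [  0.589 120.445  -0.444]
```

View pics/i2.png

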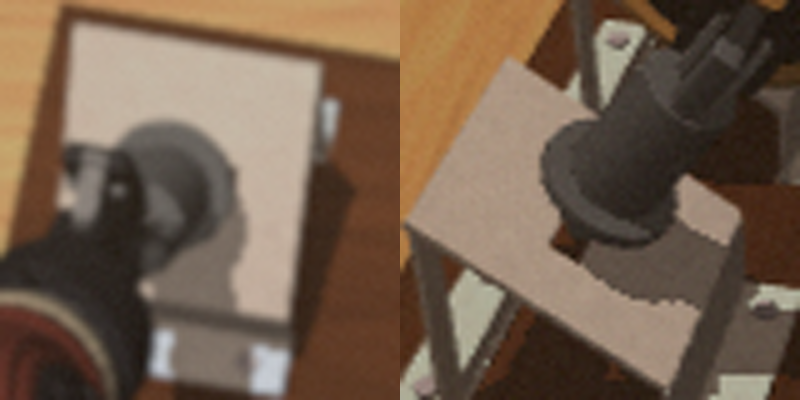

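The flange is centred over the slot in both views; only the slot's near end shows, at right-crop (565,245). I'll insert gently.

>>> servo_tool(
  series=[
    {"tx":0,"ty":0.003,"tz":0,"wx":0,"wy":0,"wz":0},
    {"tx":0,"ty":0.005,"tz":0,"wx":0,"wy":0,"wz":0},
    {"tx":0,"ty":0.007,"tz":0,"wx":0,"wy":0,"wz":0},
    {"tx":0,"ty":0.009,"tz":0,"wx":0,"wy":0,"wz":0},
    {"tx":0,"ty":0.011,"tz":0,"wx":0,"wy":0,"wz":0},
    {"tx":0,"ty":0.012,"tz":0,"wx":0,"wy":0,"wz":0},
    {"tx":0,"ty":0.012,"tz":0,"wx":0,"wy":0,"wz":0},
  ],
)

```text
time: 7.7
position: [566.9, 117.9, 190.7]
tool_rot: [0.305, -0.347, 0.666, -0.586]
force: [-0.3, -0.1, -2.1]
grip_width: 12.8
```

>>> servo_tool(
  series=[
    {"tx":0,"ty":0.002,"tz":0,"wx":0,"wy":0,"wz":0},
    {"tx":0,"ty":0.004,"tz":0,"wx":0,"wy":0,"wz":0},
    {"tx":0,"ty":0.006,"tz":0,"wx":0,"wy":0,"wz":0},
    {"tx":0,"ty":0.008,"tz":0,"wx":0,"wy":0,"wz":0},
    {"tx":0,"ty":0.009,"tz":0,"wx":0,"wy":0,"wz":0},
    {"tx":0,"ty":0.009,"tz":0,"wx":0,"wy":0,"wz":0},
  ],
)

```text
time: 8.45
position: [571.9, 117.2, 183.3]
tool_rot: [0.305, -0.347, 0.666, -0.586]
force: [0.0, -0.6, -2.3]
grip_width: 13.4
```

Run:
```python
from h import *
p0,R0=load(); save(p0+R0@[0,21,0],R0)
s=r.state();print(s['qpos'],s['position'],load()[0],s['force'],s['ft_torque'])
R=Ro.from_quat(s['tool_rot']).as_matrix();print('slot rel',(slot-s['position'])@R)
```

```text
[ 0.165 -0.071  2.154 -0.357  0.495  0.56 ] [571.937 117.239 183.265] [572.315 117.05  183.418] [ 0.014 -0.569 -2.303] [ 0.106  0.48  -0.018]
slot rel [ 0.446 99.142 -0.117]
```

>>> servo_tool(
  series=[
    {"tx":0,"ty":0.0005,"tz":0,"wx":0,"wy":0,"wz":0},
    {"tx":0,"ty":0.001,"tz":0,"wx":0,"wy":0,"wz":0},
    {"tx":0,"ty":0.0015,"tz":0,"wx":0,"wy":0,"wz":0},
    {"tx":0,"ty":0.0015,"tz":0,"wx":0,"wy":0,"wz":0},
  ],
)

```text
time: 8.95
position: [572.9, 117.2, 182.5]
tool_rot: [0.305, -0.347, 0.666, -0.586]
force: [-1.6, -0.1, 0.2]
grip_width: 13.2
```

Light contact of about 3 N means the flange is seated. I'll start the quarter turn.

>>> servo_tool(
  series=[
    {"tx":0,"ty":0,"tz":0.0001,"wx":0,"wy":-0.1,"wz":0},
    {"tx":0,"ty":0,"tz":0.0002,"wx":0,"wy":-0.2,"wz":0},
    {"tx":0,"ty":0,"tz":0.0003,"wx":0,"wy":-0.3,"wz":0},
    {"tx":-0.0001,"ty":0,"tz":0.0003,"wx":0,"wy":-0.4,"wz":0},
    {"tx":-0.0001,"ty":0,"tz":0.0004,"wx":0,"wy":-0.5,"wz":0},
    {"tx":-0.0002,"ty":0,"tz":0.0005,"wx":0,"wy":-0.6,"wz":0},
    {"tx":-0.0002,"ty":0,"tz":0.0005,"wx":0,"wy":-0.7,"wz":0},
    {"tx":-0.0002,"ty":0,"tz":0.0006,"wx":0,"wy":-0.8,"wz":0},
  ],
)

```text
time: 9.95
position: [572.6, 117.1, 182.2]
tool_rot: [-0.541, 0.091, -0.494, 0.674]
force: [-3.5, 0.1, 1.7]
grip_width: 12.9
```

Run:
```python
from h import *
p0,R0=load(); save(p0+R0@[-.2,1.5,.6],R0@Ro.from_rotvec([0,-.8,0]).as_matrix())
p,d=camera('side');s=r.state();print(s['qpos'],s['position'],load()[0],s['force'],s['ft_torque'])
plan(load()[0]+R0@[-.6,0,.2],RF,False)
```

```text
[ 0.165 -0.068  2.152 -0.358  0.495 -0.245] [572.657 117.138 182.253] [573.681 117.074 182.534] [-3.286  0.42   1.961] [-0.131  0.813 -0.133]
{'tx': -0.0003, 'ty': 0.0, 'tz': 0.0006, 'wx': -0.0, 'wy': -0.77, 'wz': 0.0}
```

>>> servo_tool(
  series=[
    {"tx":0,"ty":0,"tz":0.0001,"wx":0,"wy":-0.1,"wz":0},
    {"tx":0,"ty":0,"tz":0.0002,"wx":0,"wy":-0.2,"wz":0},
    {"tx":-0.0001,"ty":0,"tz":0.0003,"wx":0,"wy":-0.3,"wz":0},
    {"tx":-0.0001,"ty":0,"tz":0.0003,"wx":0,"wy":-0.4,"wz":0},
    {"tx":-0.0002,"ty":0,"tz":0.0004,"wx":0,"wy":-0.5,"wz":0},
    {"tx":-0.0002,"ty":0,"tz":0.0005,"wx":0,"wy":-0.6,"wz":0},
    {"tx":-0.0003,"ty":0,"tz":0.0006,"wx":0,"wy":-0.7,"wz":0},
    {"tx":-0.0003,"ty":0,"tz":0.0006,"wx":0,"wy":-0.77,"wz":0},
  ],
)

```text
time: 11.0
position: [573.3, 117.4, 182.7]
tool_rot: [0.687, 0.169, 0.255, -0.659]
force: [-3.6, -2.5, 1.9]
grip_width: 12.8
```

Run:
```python
from h import *
p0,R0=load(); save(p0+R0@[-.3,0,.6],R0@Ro.from_rotvec([0,-.77,0]).as_matrix())
for k in range(2): p,d=camera('side');q,e=camera('top')
s=r.state();print(s['qpos'],s['position'],load()[0],s['force'],s['ft_torque'])
print(Ro.from_matrix(RF.T@Ro.from_quat(s['tool_rot']).as_matrix()).as_rotvec())
cv2.imwrite('pics/t1.png',np.hstack([cv2.resize(q[80:180,240:340],None,fx=4,fy=4,interpolation=2),cv2.resize(p[160:260,215:315],None,fx=4,fy=4,interpolation=2)]))
```

```text
[ 0.166 -0.067  2.15  -0.36   0.495 -1.005] [573.444 117.607 182.756] [573.928 117.687 182.651] [-3.75  -1.637  2.528] [-0.483  0.745 -0.377]
[-0.     0.002  0.   ]
```

View pics/t1.png

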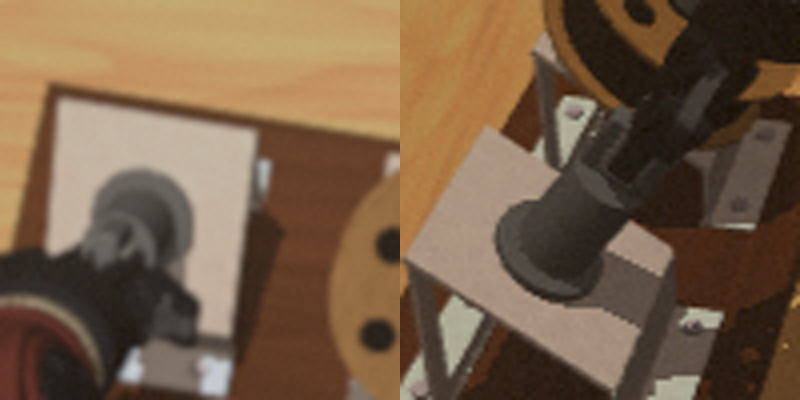

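The flange sits flat on the plate in both views (left 140,215; right 550,255), the tool turn is within 0.002 rad of square, and the forces are small. I'll release and back off along the spindle.

>>> servo_tool(
  series=[
    {"tx":0,"ty":0,"tz":0,"wx":0,"wy":0,"wz":0},
    {"tx":0,"ty":0,"tz":0,"wx":0,"wy":0,"wz":0},
    {"tx":0,"ty":0,"tz":0,"wx":0,"wy":0,"wz":0},
    {"tx":0,"ty":0,"tz":0,"wx":0,"wy":0,"wz":0},
  ],
  hand=0.045,
)

```text
time: 11.7
position: [573.8, 118.0, 182.8]
tool_rot: [0.686, 0.169, 0.256, -0.659]
force: [0.3, -0.1, 0.5]
grip_width: 45.2
```

>>> servo_tool(
  series=[
    {"tx":0,"ty":-0.01,"tz":0,"wx":0,"wy":0,"wz":0},
    {"tx":0,"ty":-0.03,"tz":0,"wx":0,"wy":0,"wz":0},
    {"tx":0,"ty":-0.06,"tz":0,"wx":0,"wy":0,"wz":0},
    {"tx":0,"ty":-0.09,"tz":0,"wx":0,"wy":0,"wz":0},
    {"tx":0,"ty":-0.12,"tz":0,"wx":0,"wy":0,"wz":0},
    {"tx":0,"ty":-0.15,"tz":0,"wx":0,"wy":0,"wz":0},
    {"tx":0,"ty":-0.15,"tz":0,"wx":0,"wy":0,"wz":0},
    {"tx":0,"ty":-0.15,"tz":0,"wx":0,"wy":0,"wz":0},
  ],
)

```text
time: 12.7
position: [488.0, 128.9, 304.9]
tool_rot: [0.687, 0.169, 0.256, -0.659]
force: [0.2, 0.4, -1.1]
grip_width: 44.9
```

Run:
```python
from h import *
from scipy.optimize import least_squares
for k in range(2): p,d=camera('side');q,e=camera('top')
s=r.state();print(s['time'],s['position'],s['force'],s['grip_width'])
F=np.c_[xs,ys,nrm]; sl={'side':np.array([628.5,110.9,102.6]),'top':np.array([627.9,108.5,102.6])}
for n,im,dd in(('side',p,d),('top',q,e)):
    L=(cloud(n,dd)-sl[n])@F; hs=cv2.cvtColor(im,cv2.COLOR_BGR2HSV); g=(hs[...,1]<80)&(hs[...,2]<125)
    Q=L[g&(L[...,2]>13)&(L[...,2]<70)&(np.hypot(L[...,0],L[...,1])<30)]
    f=least_squares(lambda a:np.hypot(Q[:,0]-a[0]-a[2]*Q[:,2],Q[:,1]-a[1]-a[3]*Q[:,2])-22,[0,0,0,0],loss='soft_l1')
    print(n,len(Q),'axis at plate x,y; tilt',f.x)
    W=L[g&(L[...,2]>80)&(L[...,2]<120)&(np.hypot(L[...,0],L[...,1])<35)]
    print(' wing top z',np.percentile(W[:,2],98),'rect',cv2.minAreaRect(W[W[:,2]>104][:,:2].astype(np.float32)))
    m=g&(np.hypot(L[...,0],L[...,1])<30)&(np.hypot(L[...,0],L[...,1])>25)&(abs(L[...,2]-8)<8)
    print(' flange top z',np.median(L[m][:,2]))
cv2.imwrite('pics/e1.png',np.hstack([cv2.resize(q[80:180,240:340],None,fx=4,fy=4,interpolation=2),cv2.resize(p[160:260,215:315],None,fx=4,fy=4,interpolation=2)]))
```

```text
12.9 [487.883 128.651 303.736] [ 0.133 -0.288 -0.271] 45.3348766647269
side 334 axis at plate x,y; tilt [-3.606  1.026 -0.021 -0.001]
 wing top z 114.14710314801755 rect ((-5.062671661376953, 3.9313273429870605), (41.03779983520508, 13.983518600463867), 1.3383071422576904)
 flange top z 8.431909544648503
top 152 axis at plate x,y; tilt [-1.753  1.934 -0.028 -0.   ]
 wing top z 114.80913830368134 rect ((-3.0795822143554688, 1.7334799766540527), (40.935176849365234, 14.145444869995117), 0.5302433371543884)
 flange top z 9.056105445440135
```

View pics/e1.png

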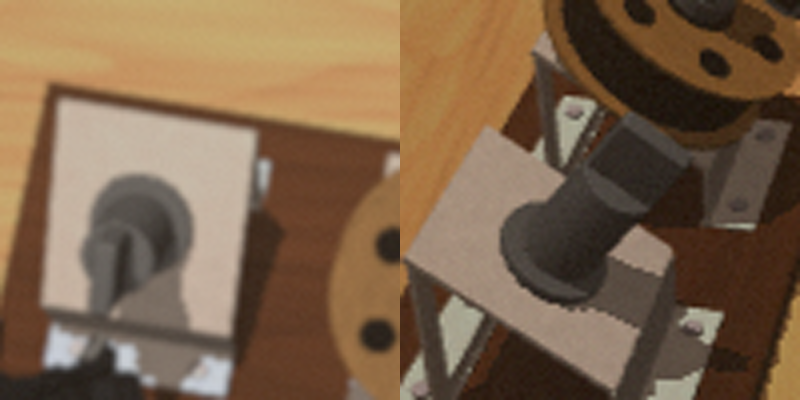

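The wing stands along the slope, about 1° off square. The flange is within about 1 mm of the plate, the tilt is about 1.5°, and the robot is clear. I'll hand in.

```bash
python3 -c "
from rig import r
print(r.state()['time'],r.sign_off())"
```

```text
the job is handed in; nothing more can be done
12.9 None
```

The grey spindle is now locked in the empty stand. I lifted it from the block, passed its T-foot through the slot until the flange touched the plate (about 3 N), turned it a quarter turn, let go and backed off. I handed the job in at 12.9 s of the 54 s allowed.

**Last checks, both cameras:**
- **Seating:** the flange underside is about 0.4–1 mm above the plate.
- **Position:** the spindle axis is about 2–4 mm from the slot centre. It slid slightly down the slope on release, and the two views differ by about 2 mm, which is what the calibration allows.
- **Tilt:** about 1.2–1.6° from square to the plate, against a limit of 7°.
- **T-bar:** the wing is within about 1.5° of square across the slot, against a limit of 20°. The T-bar behind the plate is hidden from both cameras, so I inferred its angle from the wing.
- **Robot:** no contact force after release, and the gripper is about 150 mm back along the spindle axis.

No check failed. I didn't re-measure the adaptor, scraper or jar at the end, but the arm met no unexpected forces and never went near the tray.

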